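Hook the blue slide tray out from under its light hood

TASK

Take the standing hook tool by its black handle, reach its prong in under the smoked hood of the blue dock, drop it into the blue tray's pull eye and draw the tray out with it until the whole eye stands clear of the hood. Then lift the prong out of the eye and stand the hook tool upright on the bench, away from the eye; leave the orange tray shut.

Things in the scene. Friction and masses are not known exactly. Their poses are not given: they have to be found in the camera images.
- hook_grip (a point): Loose hook tool (0.3 kg) standing on the bench: black handle 80 (x) by 24 (y) mm, 75 mm tall in all, on a foot plate 92 by 50 by 8 mm. The point is the grasp point on the handle's mid-line, 50 mm above the foot's underside. Own x points along the steel rod to the prong, z up. The rod, 8 mm thick, runs forward 10 mm below this point's level.
- hook_tip (a point): Lower end of the hook tool's prong (8 mm thick, straight down from the end of the rod): 120 mm ahead (+x) of hook_grip and 38 mm below it, so 12 mm above the bench while the tool stands. Same axes as hook_grip.
- blue_eye (a point): Centre of the blue pull eye's hole: level loop of 6 mm bar on the blue tray's front, hole 36 by 36 mm, 35 mm above the bench, nothing but bench below. Own x points into the dock, z up. The tray starts shut, slides out along -x (2 N friction, stays put, stop at 85 mm). A see-through smoked hood covers the eye: front edge 40 mm out from the eye's centre (-x), underside 100 mm up, top 106 mm.
- orange_eye (a point): The like eye of the orange dock: to be left shut. Both docks are fixed, alike and in either order, slightly turned: white, 130 mm wide, 230 mm long, 108 mm tall, with a blue or orange top panel behind the hood, on the eye's line. Under the hood the sides are open as far as the tray's front (20 mm behind the eye's centre, 62 mm tall). An eye is clear of its hood once its tray is out 60 mm.
Things that resemble listed ones, but are neither listed nor needed, are in the scene too. There is more than one size of the part that bears hook_grip; the job needs the middle-sized.

How it is judged:
By the outcome, as a careful person would: the job done as asked, in the order asked, and still so for the second after the job is handed in, with the robot touching nothing.
It also fails if it takes over 56 s, if anything falls off the work surface, if the arm or the gripper's body presses on something with over 40 N, if the wrist force passes 120 N, or if a joint passes its speed limit or range.

ROBOT

A 7-joint arm with a two-finger parallel gripper is mounted at the origin on the work surface. World frame = base frame: x ahead of the robot, y to its left, z up, the work surface at z = 0. Lengths are in m, angles in rad, forces in N, time in s.
With the tool pointing down it reaches from about 0.425 to 1.025 m from the base axis. Payload 3.6 kg.
Tool frame: the origin (TCP) lies on the centre line of the jaws, within the pads' length; the fingertips stand 25 mm ahead of it and the grasp point (between the pads) lies 6 mm ahead of it (manip.tips_ahead is the distance from the TCP to the fingertips, in m); z points along the fingers, y is the line along which they close (so a half turn about z gives the same grasp; the last joint's range is limited). The gripper opens to 85 mm and grips with 20 to 120 N. Pads are 22 mm wide; open, the fingers measure 114 mm over their backs; the gripper's body (76 mm by 85 mm) begins 54 mm behind the grasp point. The pads swing forward as they close: fully open they stand 13 mm farther back than shut.
Start: joints at [-1.337, 0.591, 0.048, 1.609, -0.033, 0.943, -0.034], TCP at [0.233, 0.686, 0.232] pointing down, gripper open.
Joint ranges: [-2.69, 2.69], [-0.47, 2.24], [-1.27, 1.36], [0.19, 2.51], [-1.53, 4.68], [0.08, 2.07], [-3.09, 3.09]. Speed limits (rad/s): [2.57, 2.57, 3.14, 3.14, 3.14, 3.14, 3.14].

INTERFACE

Orientations are given as [roll, pitch, yaw] about the fixed x, y, z axes, in that order (R = Rz(yaw) Ry(pitch) Rx(roll)).
In Python, from station import manip gives the robot as it stands.
- The arm moves only by the shell command python3 -m handwheel 'ROWS' [FORCE]. ROWS is JSON, a list of rows, each an object with "grip": the gripper's target within -1 to 1 (shut at 1, half-way at 0, fully open at -1); "xyz": the shift along the tool's x, y, z scaled (see below), a list of three; "rotation": the turn, a rotation vector about the tool's x, y, z scaled (see below), a list of three. In form: [{"grip": grip, "xyz": [x, y, z], "rotation": [wx, wy, wz]}, ...]. A call has 1 to 8 rows; each row is the pose to reach, as a shift and turn from the pose commanded when the call began, along the tool's axes at that moment; what a row does not reach only later rows make up. The controller multiplies each number of a shift by 120 mm and each number of a turn by 0.5 rad. A row lasts 1/12 s, in which the tool goes at most 41.7 mm and 7.16 degrees, less where a joint would pass 70% of its speed; a pose out of reach is approached as far as the arm can. A call with a number of a shift or a turn outside -1 to 1 is refused whole. A call with a gripper value outside its range is refused whole. The fingers move at their own pace and stop on an object; FORCE is the grip in N (left out, the last holds). Time passes only in rows, so rows that repeat a pose let the fingers close. It gives the time, the measured TCP pose, the force, the opening and the grip force at its end, in the units of the state.
- manip.get_state(): the state, without advancing time (a new reading comes with each control period).
- manip.camera(name): name is "scene" or "top"; returns (picture, depth): 400x640x3 uint8, red, green, blue; 400x640 float32, m along the optical axis (not along the pixel's ray), 0 where there is no reading.
- manip.camera_info(name): a dict with "mtx" (3x3 intrinsics, pixels), "rvec" (rotation vector, rad) and "tvec" (3), from world to camera coordinates, as OpenCV has them. Camera axes: x right, y down, z forward; pixel columns grow to the right and rows downward; lengths in m; the calibration is good to about 2 mm. A picture is of the moment at which its call begins. camera_info takes no time and is no camera call.
- manip.close_job(): hands the job in; it is judged then, once.
The state is a dict: "time_s": time; "joint_positions": joint angles; "joint_velocities": joint speeds; "joint_efforts": joint torques, N m; "tcp_pos": TCP position; "ee_rot": TCP orientation; "ft_force": force on the tool from outside, world axes, zero at the start; "torque": the same for the moment, N m; "width": finger opening in m; "grip_force": force on a finger pad.
Only numpy, scipy, OpenCV 4.12 (cv2) and the standard library are available. Lean on these libraries where they do the work, as an engineer would, in place of code of your own. Each camera call takes 0.05 s, during which the arm holds its last target. There are 200 camera calls.

## Working session

There is one attempt and no reset: what is moved stays moved. The work goes in short steps, Python scripts to look and compute and a shell command to move; the robot and the scene stay as the last step left them, time stands still between calls to the robot, and variables do not carry over. Pictures are saved under pics/ and viewed, at most 10 in all, crops included, and the job is handed in when it is done.

```bash
mkdir -p pics; ls
python3 - <<'E'
from station import manip
import cv2,numpy as np
for n in("top","scene"):
    p,d=manip.camera(n); np.savez(f'pics/{n}0.npz',p=p,d=d); cv2.imwrite(f'pics/{n}0.png',p[:,:,::-1])
    i=manip.camera_info(n); print(n,i, (d>0).mean())
s=manip.get_state(); print(s['tcp_pos'],s['ee_rot'],s['time_s'],s['width'])
E
```

```text
pics
top {'mtx': array([[456.00143192,   0.        , 324.61333827],
       [  0.        , 456.00143192, 197.00203149],
       [  0.        ,   0.        ,   1.        ]]), 'rvec': array([ 2.13615977, -2.13507281,  0.16787306]), 'tvec': array([-0.08881258,  0.5115984 ,  1.19611778])} 0.9960390625
scene {'mtx': array([[462.97390935,   0.        , 315.73714505],
       [  0.        , 462.97390935, 204.75160763],
       [  0.        ,   0.        ,   1.        ]]), 'rvec': array([ 0.87207255,  2.38785899, -1.2356681 ]), 'tvec': array([ 0.48339566, -0.11298866,  1.43140675])} 0.9960859375
[0.23319081 0.68568016 0.23124864] [-3.13953643e+00  1.19294198e-04  2.81386796e+00] 0.1 0.08532235781047025
```

View pics/top0.png

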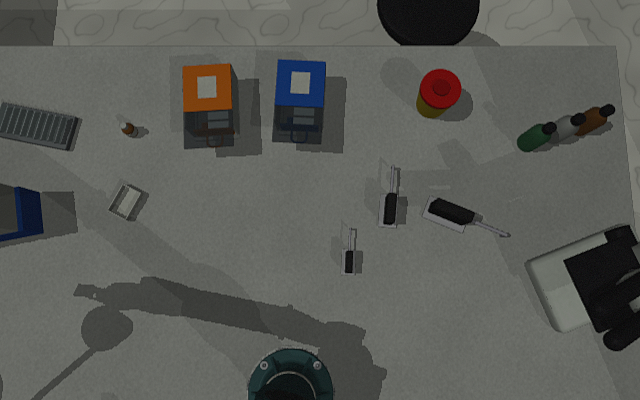

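View pics/scene0.png

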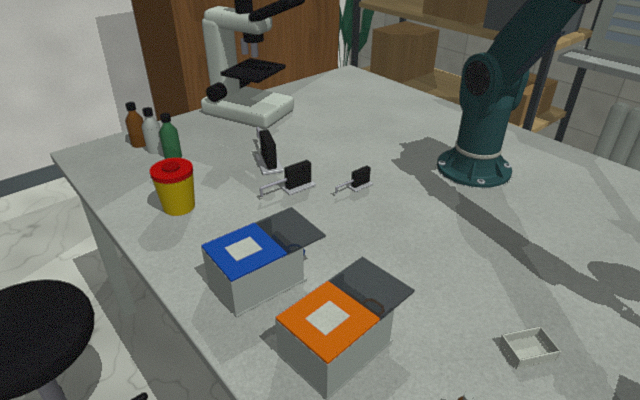

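The top view shows three tools: one near (349,250), one near (390,205), and one near (455,212) that is turned. The orange dock is at (208,105) and the blue at (299,100), both with hoods towards the robot. Next I measure sizes and poses.

```bash
cat > h.py <<'E'
import numpy as np,cv2
from station import manip
def cam(n):
    i=manip.camera_info(n); R=cv2.Rodrigues(i['rvec'])[0]; return i['mtx'],R,np.array(i['tvec']).ravel()
def cloud(n,d):
    K,R,t=cam(n); v,u=np.mgrid[:d.shape[0],:d.shape[1]]
    c=np.stack([(u-K[0,2])/K[0,0]*d,(v-K[1,2])/K[1,1]*d,d],-1)
    return (c-t)@R
def ray(n,uv,z):
    K,R,t=cam(n); o=-R.T@t; uv=np.atleast_2d(uv)
    r=np.c_[(uv[:,0]-K[0,2])/K[0,0],(uv[:,1]-K[1,2])/K[1,1],np.ones(len(uv))]@R
    return o+r*((z-o[2])/r[:,2])[:,None]
E
python3 - <<'E'
from h import *
f=np.load('pics/top0.npz');p,d=f['p'],f['d'];P=cloud('top',d)
print('bench z',np.median(P[250:320,100:250,2]), 'cam',-cam('top')[1].T@cam('top')[2],-cam('scene')[1].T@cam('scene')[2])
hsv=cv2.cvtColor(p,cv2.COLOR_RGB2HSV)
dark=((p.max(2)<40)).astype(np.uint8)
for nm,(u0,u1,v0,v1) in dict(small=(335,362,225,280),A=(375,402,160,230),B=(420,515,190,240)).items():
    m=np.zeros_like(dark); m[v0:v1,u0:u1]=dark[v0:v1,u0:u1]&(P[v0:v1,u0:u1,2]>0.03)
    c=max(cv2.findContours(m,0,2)[0],key=cv2.contourArea)
    zt=np.percentile(P[m>0][:,2],80); W=ray('top',c.reshape(-1,2).astype(float),zt)
    r=cv2.minAreaRect(W[:,:2].astype(np.float32)*1000); print(nm,'handle',r,'ztop',zt,cv2.contourArea(c))
for nm,lo,hi in(('blue',(105,120,60),(125,255,255)),('orange',(5,150,100),(20,255,255))):
    m=cv2.inRange(hsv,lo,hi); m[:,:150]=0; m[:,350:]=0; m[200:]=0
    c=max(cv2.findContours(m,0,2)[0],key=cv2.contourArea)
    W=ray('top',c.reshape(-1,2).astype(float),0.108)
    print(nm,cv2.minAreaRect(W[:,:2].astype(np.float32)*1000),cv2.boxPoints(cv2.minAreaRect(W[:,:2].astype(np.float32)*1000)), np.median(P[m>0][:,2]))
a=cv2.resize(p[40:290,170:520],None,fx=2.2,fy=2.2,interpolation=2)
a=np.clip(a.astype(float)*1.8,0,255).astype(np.uint8); cv2.imwrite('pics/crop1.png',a[:,:,::-1])
E
```

```text
bench z -0.0008278108361182959 cam [ 0.31330482 -0.09369605  1.26229136] [1.16333609 0.63302872 0.735722  ]
small handle ((338.16168212890625, -151.29896545410156), (18.296165466308594, 54.616092681884766), 89.4964828491211) ztop 0.05680276475913094 126.5
A handle ((476.1173095703125, -260.34210205078125), (28.357818603515625, 83.16767883300781), 84.2763900756836) ztop 0.07563133918452489 288.0
B handle ((464.0030822753906, -414.51959228515625), (112.1627426147461, 43.51350402832031), 67.6131591796875) ztop 0.09742950222459193 638.5
blue ((809.8931274414062, -22.368072509765625), (128.99549865722656, 128.8675994873047), 86.96605682373047) [[742.1359   -83.3651  ]
 [870.82294  -90.185745]
 [877.6503    38.628952]
 [748.9633    45.4496  ]] 0.10749172806502158
orange ((798.5277099609375, 226.94786071777344), (127.81684875488281, 127.91446685791016), 3.8816933631896973) [[730.43616 286.43198]
 [739.0956  158.81097]
 [866.61926 167.46375]
 [857.95984 295.08475]] 0.10741624892114834
```

View pics/crop1.png

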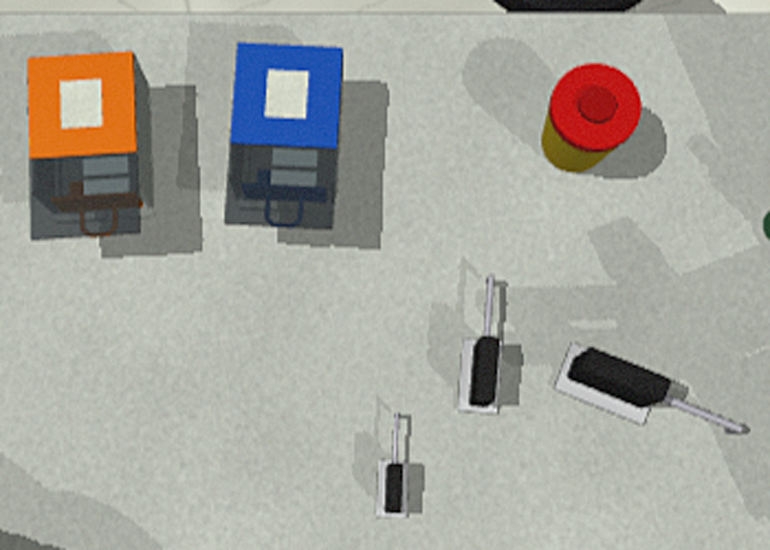

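The crop shows A, at (485,370) in the crop, as the middle-sized tool (80×24 mm handle, 75 mm tall). The blue eye shows through the hood near crop (285,207). Next I refine the poses and check what stands along the transit path.

```bash
cat >> h.py <<'E'
from scipy.spatial.transform import Rotation as Ro
def plan(xyz,yaw):
    """units to move TCP to world xyz with tool down, given yaw"""
    s=manip.get_state(); R0=Ro.from_euler('xyz',s['ee_rot']); R1=Ro.from_euler('xyz',[np.pi,0,yaw])
    print('t',round(s['time_s'],2),'tcp',np.round(s['tcp_pos'],4),'rot',np.round(s['ee_rot'],3),'xyz units',np.round(R0.inv().apply(np.array(xyz)-s['tcp_pos'])/.12,3),'rot units',np.round((R0.inv()*R1).as_rotvec()/.5,3))
E
python3 - <<'E'
from h import *
f=np.load('pics/top0.npz');p,d=f['p'],f['d'];P=cloud('top',d)
m=((p.max(2)<60)&(P[:,:,2]>0.066)).astype(np.uint8); m[:,:375]=0;m[:,402:]=0;m[:160]=0;m[230:]=0
c=max(cv2.findContours(m,0,2)[0],key=cv2.contourArea); W=ray('top',c.reshape(-1,2).astype(float),.075)
r=cv2.minAreaRect(W[:,:2].astype(np.float32)*1000);print(r)
print('centroid',P[m>0].mean(0))
print('rod end',ray('top',[[393.2,166.4]],.044)); 
# rod pts via depth
q=(P[:,:,2]>0.025)&(P[:,:,2]<0.055);q[:, :380]=0;q[:,402:]=0;q[:160]=0;q[192:]=0
A=P[q];print(len(A),np.round(A[:,:2][np.argsort(A[:,0])][::6],3).tolist())
# eye
print('eye ray',ray('top',[[299.5,134]],.035), 'hood depth z',np.round(P[125:150:4,285,2],3),np.round(P[134,270:330:5,2],3))
print('orange eye',ray('top',[[170+97/2.2,40+218/2.2]],.035))
H=P[:,:,2]; print('left strip max h',[(u,round(float(H[60:330,u:u+20].max()),3)) for u in range(0,140,20)],'max', [(u,round(float(H[160:330,u:u+20].max()),3)) for u in range(140,520,40)])
hsv=cv2.cvtColor(p,cv2.COLOR_RGB2HSV)
plan([.4762,-.260,.2],3.04)
E
```

```text
((477.54327392578125, -262.55242919921875), (24.6248722076416, 80.0648422241211), 84.5844497680664)
centroid [ 0.47611829 -0.26128293  0.08595906]
rod end [[ 0.59599216 -0.27606744  0.044     ]]
80 [[0.528, -0.269], [0.533, -0.269], [0.539, -0.269], [0.544, -0.269], [0.55, -0.272], [0.556, -0.275], [0.561, -0.272], [0.566, -0.272], [0.573, -0.27], [0.578, -0.275], [0.583, -0.275], [0.589, -0.273], [0.595, -0.276], [0.6, -0.276]]
eye ray [[ 0.69069646 -0.01831178  0.035     ]] hood depth z [ 0.104  0.106  0.101  0.104  0.101 -0.005 -0.006] [ 0.     0.104  0.104  0.108  0.108  0.108  0.107  0.106  0.106  0.109
  0.104 -0.003]
orange eye [[0.67609117 0.21963739 0.035     ]]
left strip max h [(0, 1.262), (20, 1.262), (40, 1.262), (60, 1.262), (80, 1.262), (100, 1.262), (120, 1.262)] max [(140, 1.262), (180, 1.262), (220, 1.262), (260, 1.262), (300, 1.262), (340, 1.262), (380, 1.262), (420, 1.262), (460, 1.262), (500, 1.262)]
t 0.1 tcp [0.2332 0.6857 0.2312] rot [-3.14   0.     2.814] xyz units [-4.454 -6.809  0.275] rot units [-0.004 -0.    -0.452]
```

```bash
python3 -m handwheel '[{"grip":-1,"xyz":[0,0,-0.5],"rotation":[0,0,-0.45]},{"grip":-1,"xyz":[0,0,-0.5],"rotation":[0,0,-0.45]},{"grip":-1,"xyz":[0,0,-0.5],"rotation":[0,0,-0.45]}]' 40
python3 - <<'E'
from h import *
f=np.load('pics/top0.npz');d=f['d'];H=cloud('top',d)[:,:,2]; H[d==0]=0
print([(u,round(float(H[150:330,u:u+40].max()),3)) for u in range(0,520,40)])
plan([.4775,-.2615,.2],3.037)
E
```

```text
time_s: 0.35
tcp_pos: [0.2345, 0.6892, 0.2976]
ee_rot: [3.133, 0.002, 3.041]
ft_force: [0.1, 0.3, 0.5]
width: 0.0853
grip_force: 0.0
[(0, 0.16), (40, 0.017), (80, 0.033), (120, 0.031), (160, 0.008), (200, 0.009), (240, 0.008), (280, 0.01), (320, 0.06), (360, 0.08), (400, 0.1), (440, 0.104), (480, 0.06)]
t 0.35 tcp [0.2345 0.6892 0.2976] rot [3.133e+00 2.000e-03 3.041e+00] xyz units [-2.806 -7.687  0.748] rot units [0.018 0.003 0.009]
```

```bash
for i in 1; do
python3 -m handwheel '[{"grip":-1,"xyz":[-0.95,-0.9,0],"rotation":[0,0,0]},{"grip":-1,"xyz":[-0.95,-0.9,0],"rotation":[0,0,0]},{"grip":-1,"xyz":[-0.95,-0.9,0],"rotation":[0,0,0]},{"grip":-1,"xyz":[-0.95,-0.9,0],"rotation":[0,0,0]}]'
python3 -m handwheel '[{"grip":-1,"xyz":[-0.95,-1,0],"rotation":[0,0,0]},{"grip":-1,"xyz":[-0.95,-1,0],"rotation":[0,0,0]},{"grip":-1,"xyz":[-0.95,-1,0],"rotation":[0,0,0]},{"grip":-1,"xyz":[-0.95,-1,0],"rotation":[0,0,0]}]'
python3 -m handwheel '[{"grip":-1,"xyz":[-0.9,-1,0],"rotation":[0,0,0]},{"grip":-1,"xyz":[-0.9,-1,0],"rotation":[0,0,0]},{"grip":-1,"xyz":[-0.9,-1,0],"rotation":[0,0,0]},{"grip":-1,"xyz":[-0.9,-1,0],"rotation":[0,0,0]}]'
python3 -m handwheel '[{"grip":-1,"xyz":[0,-1,0],"rotation":[0,0,0]},{"grip":-1,"xyz":[0,-1,0],"rotation":[0,0,0]},{"grip":-1,"xyz":[0,-1,0],"rotation":[0,0,0]},{"grip":-1,"xyz":[0,-1,0],"rotation":[0,0,0]}]'
python3 -m handwheel '[{"grip":-1,"xyz":[0,-1,0],"rotation":[0,0,0]},{"grip":-1,"xyz":[0,-1,0],"rotation":[0,0,0]},{"grip":-1,"xyz":[0,-1,0],"rotation":[0,0,0]},{"grip":-1,"xyz":[0,-1,0],"rotation":[0,0,0]}]'
done
python3 -c "
from h import *
plan([.4775,-.2615,.2],3.037)"
```

```text
time_s: 0.68
tcp_pos: [0.3383, 0.5634, 0.2913]
ee_rot: [-3.138, 0.001, 3.035]
ft_force: [1.6, -1.0, -0.7]
width: 0.0854
grip_force: 0.0
time_s: 1.02
tcp_pos: [0.4375, 0.4337, 0.2914]
ee_rot: [-3.14, -0.001, 3.038]
ft_force: [1.0, 0.0, -0.2]
width: 0.0854
grip_force: 0.0
time_s: 1.35
tcp_pos: [0.5329, 0.3024, 0.2915]
ee_rot: [-3.14, -0.001, 3.036]
ft_force: [0.6, 0.1, -0.8]
width: 0.0854
grip_force: 0.0
time_s: 1.68
tcp_pos: [0.5184, 0.1756, 0.2912]
ee_rot: [-3.134, -0.003, 3.026]
ft_force: [0.0, -1.1, -0.7]
width: 0.0852
grip_force: 0.0
time_s: 2.02
tcp_pos: [0.5054, 0.0578, 0.2916]
ee_rot: [-3.136, -0.002, 3.026]
ft_force: [0.3, -1.2, 0.0]
width: 0.0856
grip_force: 0.0
t 2.02 tcp [0.5054 0.0578 0.2916] rot [-3.136e+00 -2.000e-03  3.026e+00] xyz units [-0.078 -2.666  0.777] rot units [-0.011 -0.005 -0.022]
```

```bash
python3 -m handwheel '[{"grip":-1,"xyz":[0,-1,0],"rotation":[0,0,0]},{"grip":-1,"xyz":[0,-1,0],"rotation":[0,0,0]},{"grip":-1,"xyz":[0,-1,0],"rotation":[0,0,0]},{"grip":-1,"xyz":[0,-1,0],"rotation":[0,0,0]}]'
python3 -m handwheel '[{"grip":-1,"xyz":[0,-1,0],"rotation":[0,0,0]},{"grip":-1,"xyz":[0,-1,0],"rotation":[0,0,0]},{"grip":-1,"xyz":[0,-1,0],"rotation":[0,0,0]},{"grip":-1,"xyz":[0,-1,0],"rotation":[0,0,0]}]'
python3 -m handwheel '[{"grip":-1,"xyz":[-0.05,-0.63,0.75],"rotation":[0,0,0]},{"grip":-1,"xyz":[-0.05,-0.63,0.75],"rotation":[0,0,0]},{"grip":-1,"xyz":[-0.05,-0.63,0.75],"rotation":[0,0,0]},{"grip":-1,"xyz":[-0.05,-0.63,0.75],"rotation":[0,0,0]},{"grip":-1,"xyz":[-0.05,-0.63,0.75],"rotation":[0,0,0]},{"grip":-1,"xyz":[-0.05,-0.63,0.75],"rotation":[0,0,0]}]'
python3 -c "
from h import *
plan([.4775,-.2615,.056],3.037)
p,d=manip.camera('scene');cv2.imwrite('pics/s1.png',p[:,:,::-1]);a=cv2.resize(p[40:240,200:440],None,fx=3,fy=3);cv2.imwrite('pics/s1c.png',a[:,:,::-1])"
```

```text
time_s: 2.35
tcp_pos: [0.493, -0.0608, 0.292]
ee_rot: [-3.137, -0.001, 3.026]
ft_force: [0.4, 0.3, -0.1]
width: 0.0853
grip_force: 0.0
time_s: 2.68
tcp_pos: [0.4808, -0.18, 0.2923]
ee_rot: [-3.137, 0.0, 3.026]
ft_force: [0.2, -0.1, -0.1]
width: 0.0856
grip_force: 0.0
time_s: 3.18
tcp_pos: [0.4814, -0.2464, 0.2023]
ee_rot: [3.141, -0.0, 3.039]
ft_force: [0.1, 0.4, 0.1]
width: 0.0855
grip_force: 0.0
t 3.18 tcp [ 0.4814 -0.2464  0.2023] rot [ 3.141 -0.     3.039] xyz units [ 0.019 -0.13   1.219] rot units [ 0.002 -0.001  0.004]
```

View pics/s1c.png

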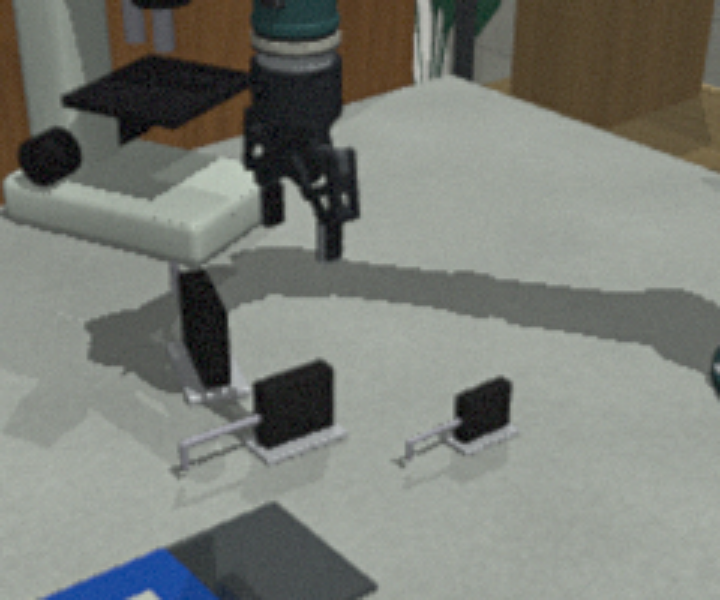

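The gripper hangs above the middle tool at crop (290,415), with neighbours clear. I go down and grip.

```bash
python3 -m handwheel '[{"grip":-1,"xyz":[0.02,-0.13,0],"rotation":[0,0,0]},{"grip":-1,"xyz":[0.02,-0.13,0.3],"rotation":[0,0,0]},{"grip":-1,"xyz":[0.02,-0.13,0.6],"rotation":[0,0,0]},{"grip":-1,"xyz":[0.02,-0.13,0.8],"rotation":[0,0,0]},{"grip":-1,"xyz":[0.02,-0.13,0.8],"rotation":[0,0,0]},{"grip":-1,"xyz":[0.02,-0.13,0.8],"rotation":[0,0,0]}]'
python3 -c "
from h import *
plan([.4775,-.2615,.056],3.037)"
```

```text
time_s: 3.73
tcp_pos: [0.4775, -0.2614, 0.1067]
ee_rot: [3.141, -0.0, 3.041]
ft_force: [0.1, -0.3, 0.5]
width: 0.0857
grip_force: 0.0
t 3.73 tcp [ 0.4775 -0.2614  0.1067] rot [ 3.141 -0.     3.041] xyz units [-0.    -0.001  0.422] rot units [ 0.002 -0.001  0.007]
```

```bash
python3 -m handwheel '[{"grip":-1,"xyz":[0,0,0.2],"rotation":[0,0,0]},{"grip":-1,"xyz":[0,0,0.42],"rotation":[0,0,0]},{"grip":-1,"xyz":[0,0,0.42],"rotation":[0,0,0]},{"grip":-0.2,"xyz":[0,0,0.42],"rotation":[0,0,0]},{"grip":0.3,"xyz":[0,0,0.42],"rotation":[0,0,0]},{"grip":0.5,"xyz":[0,0,0.42],"rotation":[0,0,0]},{"grip":0.8,"xyz":[0,0,0.42],"rotation":[0,0,0]},{"grip":1,"xyz":[0,0,0.42],"rotation":[0,0,0]}]' 60
python3 -m handwheel '[{"grip":1,"xyz":[0,0,0],"rotation":[0,0,0]},{"grip":1,"xyz":[0,0,0],"rotation":[0,0,0]},{"grip":1,"xyz":[0,0,0],"rotation":[0,0,0]},{"grip":1,"xyz":[0,0,0],"rotation":[0,0,0]},{"grip":1,"xyz":[0,0,0],"rotation":[0,0,0]},{"grip":1,"xyz":[0,0,0],"rotation":[0,0,0]},{"grip":1,"xyz":[0,0,0],"rotation":[0,0,0]},{"grip":1,"xyz":[0,0,0],"rotation":[0,0,0]}]' 60
```

```text
time_s: 4.4
tcp_pos: [0.4777, -0.2632, 0.0572]
ee_rot: [-3.141, 0.002, 3.039]
ft_force: [0.3, -3.7, 0.6]
width: 0.0255
grip_force: 1.4
time_s: 5.07
tcp_pos: [0.4777, -0.2634, 0.0572]
ee_rot: [-3.141, 0.002, 3.038]
ft_force: [-0.0, 0.2, 7.9]
width: 0.0228
grip_force: 59.8
```

```bash
python3 -m handwheel '[{"grip":1,"xyz":[0,0,-0.15],"rotation":[0,0,0]},{"grip":1,"xyz":[0,0,-0.4],"rotation":[0,0,0]},{"grip":1,"xyz":[0,0,-0.4],"rotation":[0,0,0]},{"grip":1,"xyz":[0,0.7,-0.4],"rotation":[0,0,-0.1]},{"grip":1,"xyz":[0,1,-0.4],"rotation":[0,0,-0.1]},{"grip":1,"xyz":[0,1,-0.4],"rotation":[0,0,-0.1]},{"grip":1,"xyz":[0,1,-0.4],"rotation":[0,0,-0.1]},{"grip":1,"xyz":[0,1,-0.4],"rotation":[0,0,-0.1]}]'
python3 - <<'E'
from h import *
plan([.495,-.0065,.095],3.0886)
for n in('top','scene'):
    p,d=manip.camera(n);np.savez(f'pics/{n}1.npz',p=p,d=d)
    a=p[60:280,270:430] if n=='top' else p[100:300,180:420]
    a=cv2.resize(a,None,fx=2.5,fy=2.5,interpolation=2); cv2.imwrite(f'pics/{n}1.png',np.clip(a*1.5,0,255).astype(np.uint8)[:,:,::-1])
a=cv2.imread('pics/top1.png');b=cv2.imread('pics/scene1.png');h=min(len(a),len(b));b=cv2.resize(b,(400,333));o=np.zeros((550,800,3),np.uint8);o[:550,:400]=a[:550,:400];o[:333,400:]=b;cv2.imwrite('pics/both1.png',o)
E
```

```text
time_s: 5.73
tcp_pos: [0.4892, -0.1397, 0.1034]
ee_rot: [3.14, -0.001, 3.096]
ft_force: [0.0, -0.2, -3.1]
width: 0.0223
grip_force: 60.1
t 5.73 tcp [ 0.4892 -0.1397  0.1034] rot [ 3.140e+00 -1.000e-03  3.096e+00] xyz units [0.003 1.111 0.072] rot units [ 0.004 -0.003  0.014]
```

View pics/both1.png

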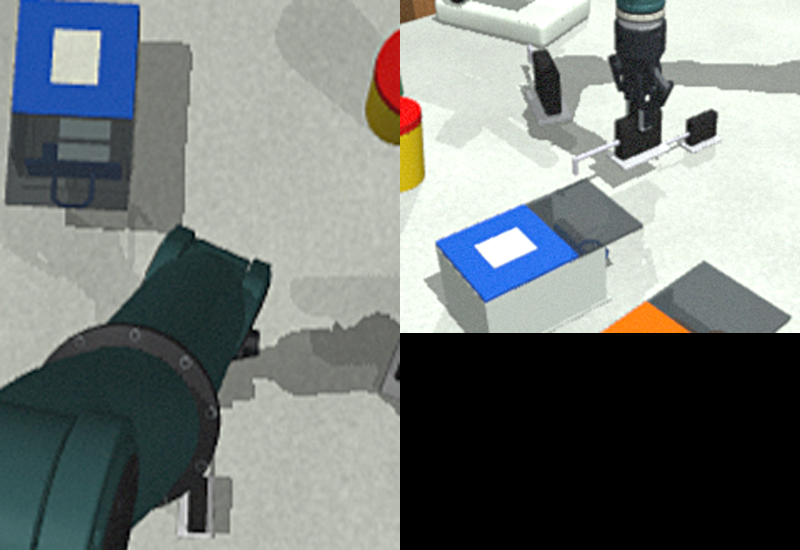

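Run:
```python
from h import *
i=manip.camera_info('scene');f=np.load('pics/scene1.npz');p,d=f['p'],f['d']
pr=lambda X:cv2.projectPoints(np.array(X,float),i['rvec'],i['tvec'],i['mtx'],None)[0].reshape(-1,2).round(1).tolist()
print('tip exp',pr([[.609,-.145,.058]]))
E=np.array([.687,-.0165,.035]);a=np.array([.9986,-.053,0]);b=np.array([.053,.9986,0])
print('eye outer corners L R front, centre',pr([E-24*a/1e3+24*b/1e3,E-24*a/1e3-24*b/1e3,E]), 'hood front corners',pr([E-.04*a+.065*b+[0,0,.071],E-.04*a-.065*b+[0,0,.071]]))
a_=cv2.resize(p[180:270,260:360],None,fx=7,fy=6.5,interpolation=2);cv2.imwrite('pics/sz1.png',np.clip(a_*1.7,0,255).astype(np.uint8)[:,:,::-1])
```

```text
tip exp [[285.6, 205.9]]
eye outer corners L R front, centre [[307.3, 253.0], [295.2, 242.2], [292.7, 251.6]] hood front corners [[324.1, 235.1], [290.0, 207.1]]
```

View pics/sz1.png

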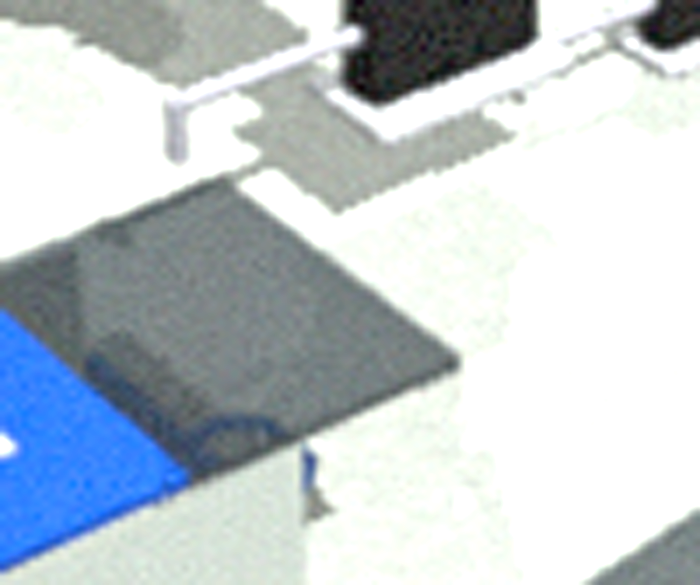

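The picture puts the prong tip at scene px (285,205), as expected. The hood's front corners are at (326,235) and (293,207), so the eye sits about 3 mm nearer, at x≈0.685. I move to the pre-insert pose.

```bash
python3 -m handwheel '[{"grip":1,"xyz":[0,0.3,0],"rotation":[0,0,0]},{"grip":1,"xyz":[0,0.6,0],"rotation":[0,0,0]},{"grip":1,"xyz":[0,0.9,0],"rotation":[0,0,0]},{"grip":1,"xyz":[0,1,0.05],"rotation":[0,0,0]},{"grip":1,"xyz":[0,1,0.05],"rotation":[0,0,0]},{"grip":1,"xyz":[0,1,0.05],"rotation":[0,0,0]}]'
python3 -m handwheel '[{"grip":1,"xyz":[0,0.11,0],"rotation":[0,0,0]},{"grip":1,"xyz":[0,0.11,0],"rotation":[0,0,0]},{"grip":1,"xyz":[0,0.11,0],"rotation":[0,0,0]}]'
python3 -c "
from h import *
plan([.565,-.010,.095],3.0886)"
```

```text
time_s: 6.33
tcp_pos: [0.4955, -0.0245, 0.0976]
ee_rot: [-3.141, -0.0, 3.088]
ft_force: [-0.5, -1.1, -2.1]
width: 0.0223
grip_force: 60.3
time_s: 6.58
tcp_pos: [0.4964, -0.0124, 0.098]
ee_rot: [-3.141, 0.001, 3.086]
ft_force: [0.3, 0.4, -2.8]
width: 0.0228
grip_force: 60.3
t 6.58 tcp [ 0.4964 -0.0124  0.098 ] rot [-3.141e+00  1.000e-03  3.086e+00] xyz units [-0.569  0.051  0.025] rot units [-0.002  0.001 -0.004]
```

```bash
python3 -m handwheel '[{"grip":1,"xyz":[0,0.05,0.02],"rotation":[0,0,0]},{"grip":1,"xyz":[-0.15,0.05,0.02],"rotation":[0,0,0]},{"grip":1,"xyz":[-0.3,0.05,0.02],"rotation":[0,0,0]},{"grip":1,"xyz":[-0.45,0.05,0.02],"rotation":[0,0,0]},{"grip":1,"xyz":[-0.57,0.05,0.02],"rotation":[0,0,0]},{"grip":1,"xyz":[-0.57,0.05,0.02],"rotation":[0,0,0]},{"grip":1,"xyz":[-0.57,0.05,0.02],"rotation":[0,0,0]}]'
python3 - <<'E'
from h import *
plan([.565,-.010,.065],3.0886)
t,_=manip.camera('top');p,_=manip.camera('scene')
o=np.zeros((560,800,3),np.uint8)
o[:,:400]=cv2.resize(t[80:180,260:340],(400,560),interpolation=2)
o[:400,400:]=cv2.resize(p[190:270,260:340],(400,400),interpolation=2)
cv2.imwrite('pics/ins.png',np.clip(o*1.7,0,255).astype(np.uint8)[:,:,::-1])
E
```

```text
time_s: 7.17
tcp_pos: [0.5651, -0.009, 0.0953]
ee_rot: [-3.141, -0.0, 3.087]
ft_force: [-1.3, 0.4, -1.6]
width: 0.0226
grip_force: 60.3
t 7.17 tcp [ 0.5651 -0.009   0.0953] rot [-3.141 -0.     3.087] xyz units [ 0.001 -0.008  0.253] rot units [-0.001 -0.    -0.002]
```

View pics/ins.png

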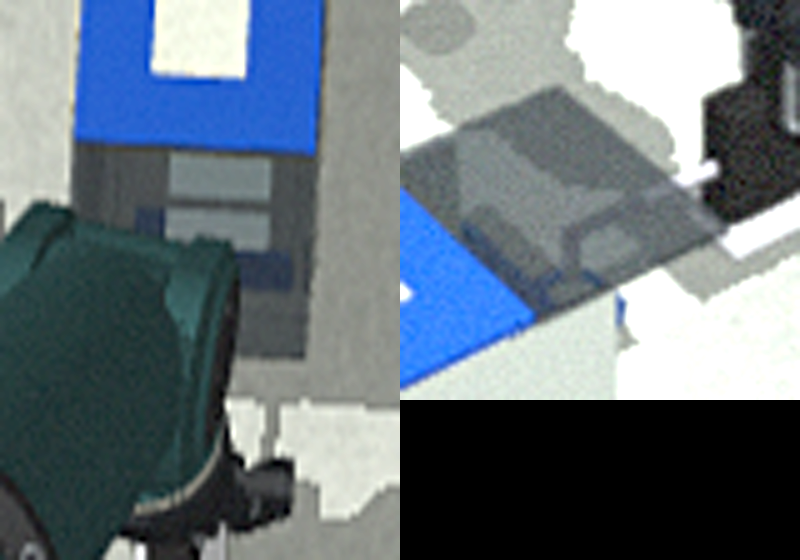

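The prong tip, at scene px (295,244), sits over the eye about 16 mm above its plane. I lower it gently.

```bash
python3 -m handwheel '[{"grip":1,"xyz":[0,0,0.06],"rotation":[0,0,0]},{"grip":1,"xyz":[0,0,0.12],"rotation":[0,0,0]},{"grip":1,"xyz":[0,0,0.16],"rotation":[0,0,0]},{"grip":1,"xyz":[0,0,0.16],"rotation":[0,0,0]}]'
python3 -m handwheel '[{"grip":1,"xyz":[0,0,0.05],"rotation":[0,0,0]},{"grip":1,"xyz":[0,0,0.1],"rotation":[0,0,0]},{"grip":1,"xyz":[0,0,0.1],"rotation":[0,0,0]},{"grip":1,"xyz":[0,0,0.1],"rotation":[0,0,0]}]'
python3 -m handwheel '[{"grip":1,"xyz":[0.05,0,0],"rotation":[0,0,0]},{"grip":1,"xyz":[0.1,0,0],"rotation":[0,0,0]},{"grip":1,"xyz":[0.15,0,0],"rotation":[0,0,0]},{"grip":1,"xyz":[0.2,0,0],"rotation":[0,0,0]},{"grip":1,"xyz":[0.25,0,0],"rotation":[0,0,0]},{"grip":1,"xyz":[0.25,0,0],"rotation":[0,0,0]}]'
```

```text
time_s: 7.6
tcp_pos: [0.5633, -0.0079, 0.0748]
ee_rot: [-3.141, -0.003, 3.089]
ft_force: [-1.2, 1.0, -2.2]
width: 0.0224
grip_force: 60.3
time_s: 7.93
tcp_pos: [0.5645, -0.008, 0.0638]
ee_rot: [-3.142, -0.001, 3.089]
ft_force: [-0.6, -0.0, -2.3]
width: 0.0224
grip_force: 60.3
time_s: 8.43
tcp_pos: [0.5333, -0.0064, 0.0645]
ee_rot: [3.141, -0.001, 3.089]
ft_force: [0.9, 0.6, -1.9]
width: 0.0226
grip_force: 60.4
```

```bash
python3 -m handwheel '[{"grip":1,"xyz":[0.06,0,0],"rotation":[0,0,0]},{"grip":1,"xyz":[0.14,0,0],"rotation":[0,0,0]},{"grip":1,"xyz":[0.22,0,0],"rotation":[0,0,0]},{"grip":1,"xyz":[0.3,0,0],"rotation":[0,0,0]},{"grip":1,"xyz":[0.38,0,0],"rotation":[0,0,0]},{"grip":1,"xyz":[0.44,0,0],"rotation":[0,0,0]},{"grip":1,"xyz":[0.48,0,0],"rotation":[0,0,0]},{"grip":1,"xyz":[0.48,0,0],"rotation":[0,0,0]}]'
python3 - <<'E'
from h import *
plan([.483,-.0055,.065],3.0886)
t,_=manip.camera('top');p,_=manip.camera('scene')
o=np.zeros((560,800,3),np.uint8)
o[:,:400]=cv2.resize(t[80:192,260:340],(400,560),interpolation=2)
o[:500,400:]=cv2.resize(p[190:290,260:340],(400,500),interpolation=2)
cv2.imwrite('pics/pull.png',np.clip(o*1.6,0,255).astype(np.uint8)[:,:,::-1])
E
```

```text
time_s: 9.1
tcp_pos: [0.4749, -0.0033, 0.0643]
ee_rot: [3.141, -0.003, 3.089]
ft_force: [1.1, 0.4, -2.6]
width: 0.0227
grip_force: 60.4
t 9.1 tcp [ 0.4749 -0.0033  0.0643] rot [ 3.141e+00 -3.000e-03  3.089e+00] xyz units [-0.068 -0.014 -0.006] rot units [ 0.    -0.007  0.   ]
```

View pics/pull.png

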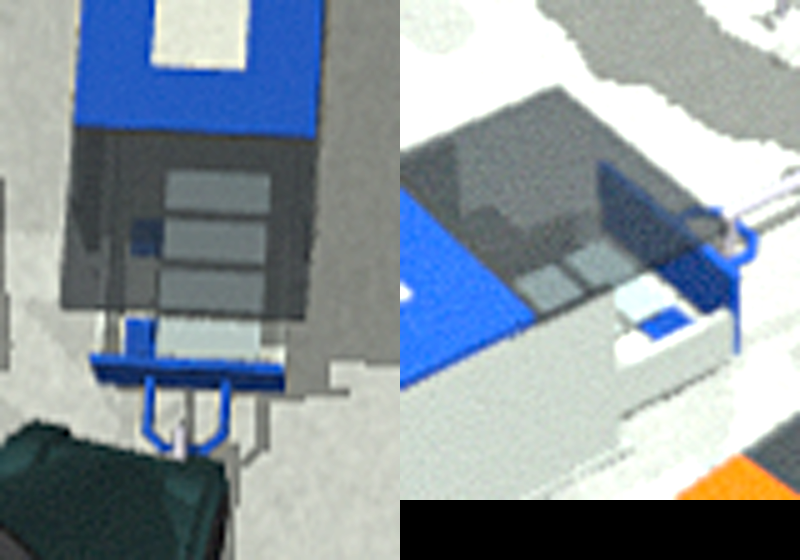

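The tray is well out and the whole eye is clear of the hood, at left panel (185,420). The prong sits at the eye's front bar. I ease it forward, lift it out and look.

```bash
python3 -m handwheel '[{"grip":1,"xyz":[-0.04,0,0],"rotation":[0,0,0]},{"grip":1,"xyz":[-0.09,0,0],"rotation":[0,0,0]},{"grip":1,"xyz":[-0.09,0,0],"rotation":[0,0,0]},{"grip":1,"xyz":[-0.09,0,-0.1],"rotation":[0,0,0]},{"grip":1,"xyz":[-0.09,0,-0.25],"rotation":[0,0,0]},{"grip":1,"xyz":[-0.09,0,-0.45],"rotation":[0,0,0]},{"grip":1,"xyz":[-0.09,0,-0.45],"rotation":[0,0,0]},{"grip":1,"xyz":[-0.09,0,-0.45],"rotation":[0,0,0]}]'
python3 -m handwheel '[{"grip":1,"xyz":[0,-0.2,0],"rotation":[0,0,0]},{"grip":1,"xyz":[0,-0.5,0],"rotation":[0,0,0]},{"grip":1,"xyz":[0,-0.8,0],"rotation":[0,0,0]},{"grip":1,"xyz":[0,-1,0],"rotation":[0,0,0]},{"grip":1,"xyz":[0,-1,0],"rotation":[0,0,0]},{"grip":1,"xyz":[0,-1,0],"rotation":[0,0,0]}]'
python3 -m handwheel '[{"grip":1,"xyz":[0,-0.2,0],"rotation":[0,0,0]},{"grip":1,"xyz":[0,-0.5,0],"rotation":[0,0,0]},{"grip":1,"xyz":[0,-0.8,0],"rotation":[0,0,0]},{"grip":1,"xyz":[0,-1,0],"rotation":[0,0,0]},{"grip":1,"xyz":[0,-1,0],"rotation":[0,0,0]},{"grip":1,"xyz":[0,-1,0],"rotation":[0,0,0]}]'
python3 - <<'E'
from h import *
plan([.48,-.25,.058],3.0886)
t,_=manip.camera('top');p,_=manip.camera('scene')
o=np.zeros((500,800,3),np.uint8)
o[:500,:400]=cv2.resize(t[80:230,260:380],(400,500),interpolation=2)
o[:500,400:]=cv2.resize(p[130:290,240:368],(400,500),interpolation=2)
cv2.imwrite('pics/out.png',np.clip(o*1.6,0,255).astype(np.uint8)[:,:,::-1])
E
```

```text
time_s: 9.87
tcp_pos: [0.4893, -0.0039, 0.1191]
ee_rot: [3.141, 0.003, 3.089]
ft_force: [0.1, 0.8, -2.4]
width: 0.0227
grip_force: 60.4
time_s: 10.37
tcp_pos: [0.4808, -0.1256, 0.1172]
ee_rot: [-3.141, -0.002, 3.084]
ft_force: [-1.1, 1.6, -2.4]
width: 0.0227
grip_force: 60.4
time_s: 10.87
tcp_pos: [0.4752, -0.2438, 0.1174]
ee_rot: [3.141, -0.001, 3.087]
ft_force: [-0.1, 0.9, -3.3]
width: 0.0226
grip_force: 60.4
t 10.87 tcp [ 0.4752 -0.2438  0.1174] rot [ 3.141e+00 -1.000e-03  3.087e+00] xyz units [-0.044 -0.05   0.495] rot units [ 0.001 -0.003 -0.003]
```

View pics/out.png

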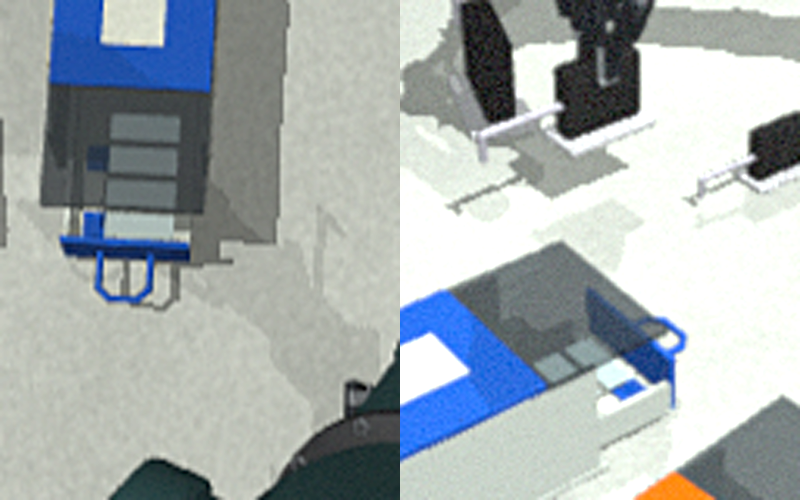

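The prong is out, the tray has stayed out with its eye clear, and the tool is level over free bench. I set it down.

```bash
python3 -m handwheel '[{"grip":1,"xyz":[0,0,0.15],"rotation":[0,0,0]},{"grip":1,"xyz":[0,0,0.3],"rotation":[0,0,0]},{"grip":1,"xyz":[0,0,0.42],"rotation":[0,0,0]},{"grip":1,"xyz":[0,0,0.47],"rotation":[0,0,0]},{"grip":1,"xyz":[0,0,0.47],"rotation":[0,0,0]},{"grip":1,"xyz":[0,0,0.47],"rotation":[0,0,0]}]'
python3 -m handwheel '[{"grip":1,"xyz":[0,0,0.02],"rotation":[0,0,0]},{"grip":1,"xyz":[0,0,0.03],"rotation":[0,0,0]},{"grip":1,"xyz":[0,0,0.03],"rotation":[0,0,0]},{"grip":1,"xyz":[0,0,0.03],"rotation":[0,0,0]}]'
```

```text
time_s: 11.47
tcp_pos: [0.4757, -0.2423, 0.0618]
ee_rot: [3.141, -0.001, 3.091]
ft_force: [0.4, 0.3, -2.1]
width: 0.0223
grip_force: 60.3
time_s: 11.8
tcp_pos: [0.4758, -0.2438, 0.0588]
ee_rot: [-3.141, 0.001, 3.089]
ft_force: [-0.4, -0.4, -1.5]
width: 0.0226
grip_force: 60.3
```

```bash
python3 -m handwheel '[{"grip":1,"xyz":[0,0,0.01],"rotation":[0,0,0]},{"grip":1,"xyz":[0,0,0.017],"rotation":[0,0,0]},{"grip":1,"xyz":[0,0,0.017],"rotation":[0,0,0]},{"grip":1,"xyz":[0,0,0.017],"rotation":[0,0,0]}]'
```

```text
time_s: 12.13
tcp_pos: [0.4758, -0.244, 0.0572]
ee_rot: [-3.141, 0.001, 3.088]
ft_force: [-1.8, 0.1, 5.3]
width: 0.0227
grip_force: 61.3
```

Contact: the force has risen to about +8 N against −2.5 N while carrying. I release slowly and go up.

```bash
python3 -m handwheel '[{"grip":0.4,"xyz":[0,0,0],"rotation":[0,0,0]},{"grip":0.2,"xyz":[0,0,0],"rotation":[0,0,0]},{"grip":0,"xyz":[0,0,0],"rotation":[0,0,0]},{"grip":-0.4,"xyz":[0,0,0],"rotation":[0,0,0]},{"grip":-0.8,"xyz":[0,0,0],"rotation":[0,0,0]},{"grip":-1,"xyz":[0,0,0],"rotation":[0,0,0]},{"grip":-1,"xyz":[0,0,0],"rotation":[0,0,0]},{"grip":-1,"xyz":[0,0,0],"rotation":[0,0,0]}]'
python3 -m handwheel '[{"grip":-1,"xyz":[0,0,0],"rotation":[0,0,0]},{"grip":-1,"xyz":[0,0,-0.1],"rotation":[0,0,0]},{"grip":-1,"xyz":[0,0,-0.3],"rotation":[0,0,0]},{"grip":-1,"xyz":[0,0,-0.6],"rotation":[0,0,0]},{"grip":-1,"xyz":[0,0,-0.9],"rotation":[0,0,0]},{"grip":-1,"xyz":[0,0,-1],"rotation":[0,0,0]},{"grip":-1,"xyz":[0,0,-1],"rotation":[0,0,0]},{"grip":-1,"xyz":[0,0,-1],"rotation":[0,0,0]}]'
python3 - <<'E'
from h import *
p,d=manip.camera('scene')
cv2.imwrite('pics/fin.png',p[:,:,::-1])
E
```

```text
time_s: 12.8
tcp_pos: [0.4756, -0.2436, 0.0562]
ee_rot: [-3.142, -0.0, 3.089]
ft_force: [0.4, 1.0, -0.7]
width: 0.0855
grip_force: 0.0
time_s: 13.47
tcp_pos: [0.4759, -0.2437, 0.1776]
ee_rot: [-3.141, 0.002, 3.089]
ft_force: [-0.4, -1.0, -0.8]
width: 0.0851
grip_force: 0.0
```

View pics/fin.png

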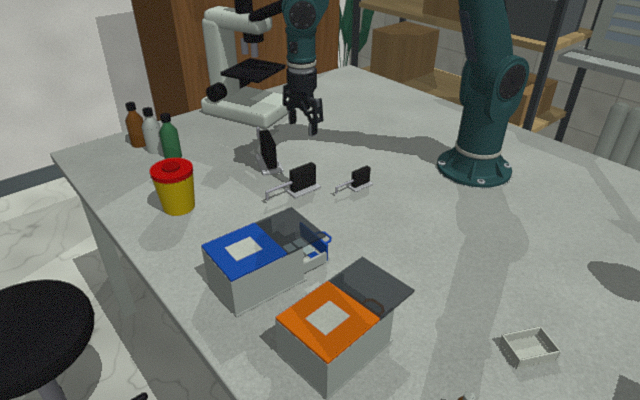

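The tool stands upright at (303,180), the blue tray is out with its eye clear at (327,240), the orange tray is shut, and the gripper is free above.

```bash
python3 -c "
from station import manip
print(manip.close_job())"
```

```text
the job is handed in; nothing more can be done
None
```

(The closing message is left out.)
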